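Close a tin with its nested lids, then lift off the outer cap alone

ROBOT

A 6-joint arm with a two-finger parallel gripper is mounted at the origin on a cart in front of the work surface, level with it; the furniture and walls round the work are solid. World frame = base frame: x ahead of the robot, y to its left, z up, the work surface at z = 0. Lengths are in m, angles in rad, forces in N, time in s.
With the tool pointing down it reaches from about 0.25 to 0.725 m from the base axis. Payload 4 kg.
Tool frame: the origin (TCP) lies midway between the tips of the shut fingers; the grasp point (between the pads) lies bot.tcp_to_grasp behind it (bot.tcp_to_grasp is the distance from the TCP to the grasp point, in m); z points along the fingers, y is the line along which they close (so a half turn about z gives the same grasp; the last joint's range is limited). The gripper opens to 85 mm and grips with 20 to 120 N. Pads are 22 mm wide; open, the fingers measure 114 mm over their backs; the gripper's body (76 mm by 85 mm) begins 54 mm behind the grasp point. The pads swing forward as they close: fully open they stand 13 mm farther back than shut.
Start: joints at [1.12, 0.241, 0.005, 1.335, 0, 1.571], TCP at [0.218, 0.45, 0.231] pointing down, gripper open.
Joint ranges: [-2.72, 2.72], [-1.05, 1.87], [-1.09, 1.28], [-1.99, 2.15], [-1.42, 1.44], [-3.14, 3.14]. Speed limits (rad/s): [2.79, 2.79, 3.14, 3.14, 3.14, 3.14].

INTERFACE

Orientations are given as a unit quaternion [x, y, z, w].
In Python, from workcell import readout, camera, bot gives the robot as it stands. The module is installed in compiled form; this text tells all that it offers.
- The arm moves only by the tool jog_arm, never from a script. Its argument "motion" is a list of rows, each an object of numbers: "x", "y", "z": the shift along the tool's x, y, z in mm; "spin": the turn about the tool's z in degrees; "fingers": the closure, from -1 (fully open) to 1 (shut). A call has 1 to 8 rows; each row is the pose to reach, as a shift and turn from the pose commanded when the call began, along the tool's axes at that moment; what a row does not reach only later rows make up. A row lasts 1/8 s, in which the tool goes at most 62.5 mm and 10.7 degrees, less where a joint would pass 70% of its speed; a pose out of reach is approached as far as the arm can. A call with a gripper value outside its range is refused whole. The fingers move at their own pace and stop on an object; the grip force is fixed at half the most. Time passes only in rows, so rows that repeat a pose let the fingers close. It gives the time, the measured TCP pose, the force, the opening and the grip force at its end, in the units of the state.
- readout.get_obs(): the state, without advancing time (a new reading comes with each control period).
- camera(name): name is "side" or "top" or "wrist"; returns a dict with "pixels" (420x560x3 uint8, red, green, blue), "K" (3x3 intrinsics, pixels), "rvec" (rotation vector, rad) and "tvec" (3), from world to camera coordinates, as OpenCV has them. Camera axes: x right, y down, z forward; pixel columns grow to the right and rows downward; lengths in m; the calibration is good to about 2 mm. A picture is of the moment at which its call begins. There is no depth.
- bot.job_done(): hands the job in; it is judged then, once.
The state is a dict: "clock": time; "joint_pos": joint angles; "joint_vel": joint speeds; "tau": joint torques, N m; "eef_pos": TCP position; "tool_rot": TCP orientation; "ft_force": force on the tool from outside, world axes, zero at the start; "ft_torque": the same for the moment, N m; "grip_width": finger opening in m; "grasp_force": force on a finger pad.
Only numpy, scipy, OpenCV 4.12 (cv2) and the standard library are available. Lean on these libraries where they do the work, as an engineer would, in place of code of your own. Each camera call takes 0.05 s, during which the arm holds its last target. There are 200 camera calls.

TASK

Pick up the nested lids together by the inner lid's black grip, which stands up through the outer cap, lower them gently, without dropping, onto the narrow tin that holds the spare knob until the inner lid is fully home, and let go. Then take the outer cap alone by its skirt and lift it, leaving the inner lid undisturbed in the tin; finish still holding the cap level, about 15 cm above where it sat. Leave the tins standing where they are and the other things alone.

Things in the scene. Friction and masses are not known exactly. Their poses are not given: they have to be found in the camera images.
- inner_lid: Aluminium inner lid on the table under the cap. Origin: centre of underside, z up. Heights above it: plug 0-12 mm, radius tapering from 20.5 (at 7) to 16 (bottom); flange 12-16, radius 25.5; black grip 16-45.5, diameter 18, 26.5 mm proud of the cap. Lifting the grip carries the cap, loose on the flange. 0.08-0.17 kg. Home in the tin, flange on rim, its origin is 50 mm above the tin's.
- outer_cap: Plain steel outer cap: skirt 64 mm outside, 59 inside, 17 high; flat 3 mm top with a 23 mm centre hole for the grip. Origin: centre of the skirt's lower edge, z up; nested, 2 mm above the inner lid's origin and coaxial within 3 mm. 0.05-0.1 kg. Seated on the tin, the skirt hangs 10 mm down round its wall with about 3 mm play; it must rise 45 mm to clear the grip.
- narrow_tin: Narrow open round tin, aluminium, with a star knob standing in it: outer diameter 52 mm, inner diameter 47 mm (about 2.3 mm free all round the plug), 62 mm high, about 0.6 kg, loose on the table. Origin at the centre of its underside, z up.
- wide_tin: Wide open round tin, aluminium, with a grinding disc in it; too wide for these lids. Outer diameter 84 mm, 55 mm high, loose. Origin at the centre of its underside. The two tins may stand in either order.
- measuring_scoop: Bystander: steel measuring scoop, 41x115x16 mm, flat on the table. Origin at the centre of its underside.
- portion_cup: Bystander: clear portion cup, diameter 62 mm, 34 mm high. Origin at the centre of its underside.
- hex_key: Bystander: hex key, 29x98x5 mm, flat on the table. Origin at the centre of its underside.
- parts_tin: Bystander: small flat hinged tin, 74x100x25 mm. Origin at the centre of its underside.
- burr_disc: Bystander: steel grinding disc, diameter 70 mm, 11 mm high, on the table. Origin at the centre of its underside.
Things that resemble listed ones, but are neither listed nor needed, are in the scene too. What is shaped like the inner_lid but blue is not meant.

How it is judged:
On the way, in this order (a step that is already met when the one before it is completed fails the run):
1. the nested pair is lifted together, the cap still on the inner lid (height (world z) of inner_lid above 0.025 m and z of outer_cap in the frame of inner_lid below 0.006 m and horizontal distance between outer_cap and inner_lid below 0.006 m and contact force between the fingers and inner_lid above 0.3 N and z of inner_lid in the frame of narrow_tin above 0.025 m), for 0.1 s.
2. the inner lid is fully home in the narrow tin with the cap still nested on it, and the inner lid is let go (horizontal distance between inner_lid and narrow_tin below 0.005 m and z of inner_lid in the frame of narrow_tin between 0.047 and 0.0525 m and angle between inner_lid's own z axis and vertical below 0.08 rad and z of outer_cap in the frame of inner_lid below 0.006 m and horizontal distance between outer_cap and inner_lid below 0.006 m and contact force between the fingers and inner_lid below 0.05 N), for 0.2 s.
At the end, for the whole second after the job is handed in: Inner lid home in the narrow tin (within 5 mm of its axis, 3 mm of height, 0.08 rad), untouched; fingers hold the cap still, tilt under 0.3 rad, origin over 100 mm above the inner lid's, touching no tin or lid; narrow tin upright (0.08 rad), within 30 mm of its start (horizontal distance between inner_lid and narrow_tin below 0.005 m and z of inner_lid in the frame of narrow_tin between 0.047 and 0.0525 m and angle between each of inner_lid, narrow_tin's own z axis and vertical below 0.08 rad and z of outer_cap in the frame of inner_lid above 0.1 m and contact force between the fingers and outer_cap above 0.5 N and angle between outer_cap's own z axis and vertical below 0.3 rad and contact force between each of outer_cap, the fingers and inner_lid below 0.05 N and contact force between outer_cap and narrow_tin below 0.05 N and contact force between outer_cap and wide_tin below 0.05 N and linear speed of outer_cap below 0.03 m/s and distance of narrow_tin from where it was at the start of the episode below 0.03 m); the arm keeps its last pose, push and grip.
It fails at once if the cap is taken off, or the inner lid is raised out of its seat with the cap off (cap more than 12 mm up from nested and inner lid not home in the narrow tin) (z of outer_cap in the frame of inner_lid above 0.014 m and not (horizontal distance between inner_lid and narrow_tin below 0.005 m and z of inner_lid in the frame of narrow_tin between 0.047 and 0.0525 m and angle between inner_lid's own z axis and vertical below 0.08 rad)).
It fails at once if the lids are let go over the narrow tin more than 10 mm above the seat (dropped) (horizontal distance between inner_lid and narrow_tin below 0.03 m and z of inner_lid in the frame of narrow_tin above 0.06 m and contact force between the fingers and inner_lid below 0.02 N).
It fails at once if the inner lid is tipped more than 0.6 rad (angle between inner_lid's own z axis and vertical above 0.6 rad).
It fails at once if the narrow tin is tipped more than 0.3 rad (angle between narrow_tin's own z axis and vertical above 0.3 rad).
It fails at once if a bystander (scoop, cup, hex key, flat tin, grinding disc or wide tin) is moved more than 30 mm (distance of any of measuring_scoop, portion_cup, hex_key, parts_tin, burr_disc, wide_tin from where it was at the start of the episode above 0.03 m).
It also fails if it takes over 58 s, if anything falls off the work surface, if the arm or the gripper's body presses on something with over 40 N, if the wrist force passes 120 N, or if a joint passes its speed limit or range.

## Working session

There is one attempt and no reset: what is moved stays moved. The work goes in short steps, Python scripts to look and compute and a tool call to move; the robot and the scene stay as the last step left them, time stands still between calls to the robot, and variables do not carry over. Pictures are saved under pics/ and viewed, at most 13 in all, crops included, and the job is handed in when it is done.

Besides the shell and the picture viewer there is one more tool, called after "Call:" as name(argument=value, ...) on one line, values as JSON. jog_arm: Moves the arm, as the interface text tells. Its arguments: {"type":"object","properties":{"motion":{"type":"array"}},"required":["motion"]}

```bash
mkdir -p pics
python3 - <<'E'
from workcell import readout, camera, bot
import cv2,numpy as np
print(readout.get_obs(), bot.tcp_to_grasp)
for n in ["side","top"]:
    c=camera(n); cv2.imwrite(f"pics/{n}0.png",c["pixels"][:,:,::-1]); print(n,c["K"],c["rvec"],c["tvec"])
E
```

```text
{'clock': 0.0, 'joint_pos': array([ 1.12003582e+00,  2.41394499e-01,  3.73865491e-03,  1.33517381e+00,
       -4.28811134e-05,  1.57082030e+00]), 'joint_vel': array([ 0.00012479,  0.00030499,  0.00076171,  0.00120245,  0.0004439 ,
       -0.00028347]), 'tau': array([ 1.68877799e-03, -3.72314823e+01,  2.52410674e+01,  1.69034873e-02,
       -2.08711469e-05, -6.13941580e-06]), 'eef_pos': array([0.21756907, 0.44949916, 0.23042767]), 'tool_rot': array([ 2.23488560e-01,  9.74706022e-01, -9.95746995e-04, -2.06291101e-04]), 'ft_force': array([ 0.72950264, -0.56913458,  0.34092641]), 'ft_torque': array([ 0.04555928,  0.03645108, -0.0592229 ]), 'grasp_force': 0.0, 'grip_width': 0.0849220335770988} 0.0187
side [[437.04970846   0.         280.17134216]
 [  0.         437.04970846 211.89697388]
 [  0.           0.           1.        ]] [ 2.02153127 -0.49125381  0.32637774] [-0.38852709  0.22653895  0.5205347 ]
top [[426.73932435   0.         283.48062981]
 [  0.         426.73932435 211.75753757]
 [  0.           0.           1.        ]] [ 2.1125669  -2.17291571  0.1194003 ] [0.19121035 0.53155547 0.80741237]
```

View pics/top0.png

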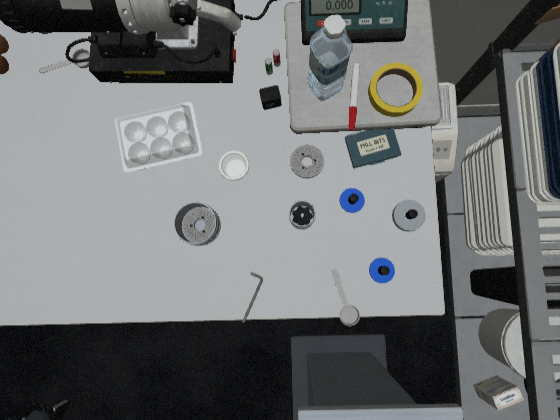

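View pics/side0.png

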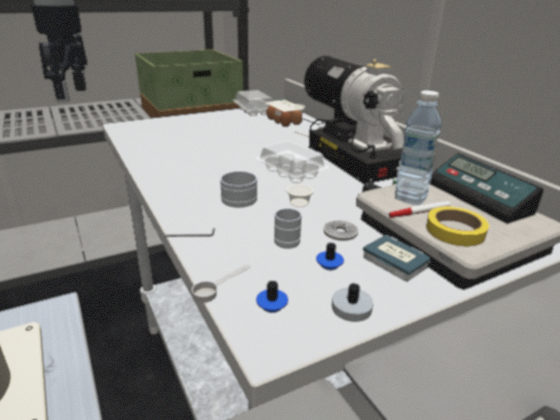

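The top view shows the nested pair at about (409,215) with its black grip at (411,213). The narrow tin with the star knob is at (302,215), the wide tin at (197,224) and the blue decoys at (352,200) and (382,270). The side view shows the pair at (352,300) and the narrow tin at (288,227).

```bash
cat > h.py <<'E'
import cv2,numpy as np
from workcell import readout,camera,bot
def ray(c,uv,z):
    R=cv2.Rodrigues(np.asarray(c["rvec"],float))[0]; t=np.asarray(c["tvec"],float).ravel()
    o=-R.T@t; d=R.T@np.linalg.inv(c["K"])@np.array([uv[0],uv[1],1.])
    return (o+d*(z-o[2])/d[2])
def proj(c,P):
    return cv2.projectPoints(np.array(P,float).reshape(-1,3),np.asarray(c["rvec"],float),np.asarray(c["tvec"],float),c["K"],None)[0].reshape(-1,2)
E
python3 - <<'E'
from h import *
c=camera("top"); im=c["pixels"].astype(int); g=im.mean(2)
for n,uv,z in [("cap",(409,215),.022),("grip",(411.5,213.5),.0455),("ntin",(302,214.5),.062),("wtin",(197,224),.055),("cup",(234,165),.034),("disc",(307,161),.01),("ptin",(373,148),.025),("blue1",(352,200),.014),("blue2",(382,270),.014),("scoop",(349,315),.01),("scoopend",(334,270),.01),("hex",(255,295),0),("bottle",(333,30),.2),("slabcorner",(438,120),.03),("slabc2",(291,130),.03)]:
    print(n,ray(c,uv,z).round(4))
def blob(mask,x0,y0,x1,y1):
    m=np.zeros(mask.shape,np.uint8); m[y0:y1,x0:x1]=mask[y0:y1,x0:x1]
    k=max(cv2.findContours(m,cv2.RETR_EXTERNAL,cv2.CHAIN_APPROX_NONE)[0],key=cv2.contourArea)
    return cv2.minEnclosingCircle(k),cv2.fitEllipse(k)
print(blob(g<60,395,200,425,228)); print(blob(g<190,385,192,432,238)); print(blob(g<190,280,192,325,235))
E
python3 - <<'E'
import cv2
a=cv2.imread("pics/top0.png")[180:250,270:440]; cv2.imwrite("pics/c1.png",cv2.resize(a,None,fx=4.5,fy=4.5,interpolation=2))
E
```

```text
cap [ 0.5248 -0.0744  0.022 ]
grip [ 0.5248 -0.073   0.0455]
ntin [0.5271 0.1403 0.062 ]
wtin [0.5154 0.3442 0.055 ]
cup [0.6355 0.2738 0.034 ]
disc [0.6451 0.1251 0.01  ]
ptin [ 0.6641 -0.0096  0.025 ]
blue1 [0.5598 0.0366 0.014 ]
blue2 [ 0.4173 -0.0161  0.014 ]
scoop [0.331  0.0529 0.01  ]
scoopend [0.4198 0.0787 0.01  ]
hex [0.374  0.2389 0.    ]
bottle [0.8216 0.0813 0.2   ]
slabcorner [ 0.717  -0.1436  0.03  ]
slabc2 [0.7062 0.1564 0.03  ]
(((411.5, 214.5), 5.700977325439453), ((411.0593566894531, 213.9657745361328), (7.715303897857666, 11.276474952697754), 70.80614471435547))
(((408.0, 214.5), 32.17539978027344), ((408.0, 214.5), (53.18386459350586, 54.51555633544922), 90.0))
(((302.0, 213.0), 30.413911819458008), ((302.0, 213.0), (49.56478500366211, 52.228485107421875), 90.0))
```

View pics/c1.png

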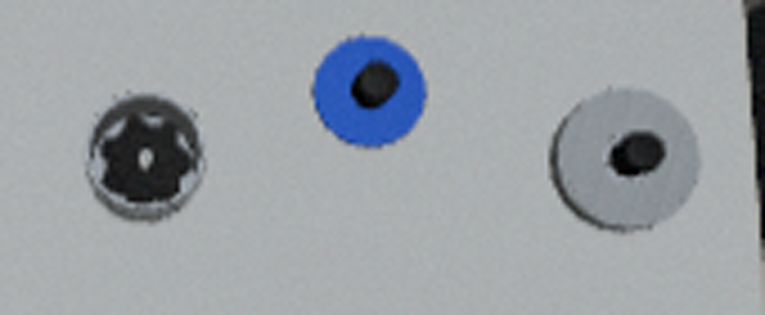

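The crop confirms it: the cap centre is at about (409.3,215.3) and the narrow tin's at (302.4,214.4). That gives the cap at (0.525,-0.073) and the tin at (0.527,0.140), and I'll travel there next.

Call:
jog_arm(motion=[{"x": -50, "y": -34}, {"x": -100, "y": -67}, {"x": -150, "y": -101}, {"x": -200, "y": -135}, {"x": -250, "y": -168}, {"x": -300, "y": -202}, {"x": -350, "y": -235}, {"x": -400, "y": -269}])

```text
validation failed for argument at $.mo...
```

Call:
jog_arm(motion=[{"x": -50, "y": -34, "z": 20}, {"x": -104, "y": -68, "z": 60}, {"x": -104, "y": -68, "z": 85}, {"x": -104, "y": -68, "z": 85}])

```text
validation failed for argument at $.mo...
```

Run:
```python
from h import *
o=readout.get_obs(); print(o["clock"],o["eef_pos"],o["tool_rot"],o["joint_pos"])
c=camera("wrist"); cv2.imwrite("pics/w1.png",c["pixels"][:,:,::-1]); np.savez("w1.npz",**c)
print(proj(c,[[.5248,-.073,.0455],[.5248,-.073,.019]]))
```

```text
0.15 [0.21762215 0.44963178 0.23063948] [ 2.23494015e-01  9.74704982e-01 -7.67279792e-04 -1.86092152e-04] [1.12001775e+00 2.41219657e-01 4.06480233e-03 1.33522040e+00
 1.98317765e-05 1.57081326e+00]
[[ 48.66064612 524.12576444]
 [ 60.66313515 503.14174907]]
```

View pics/w1.png

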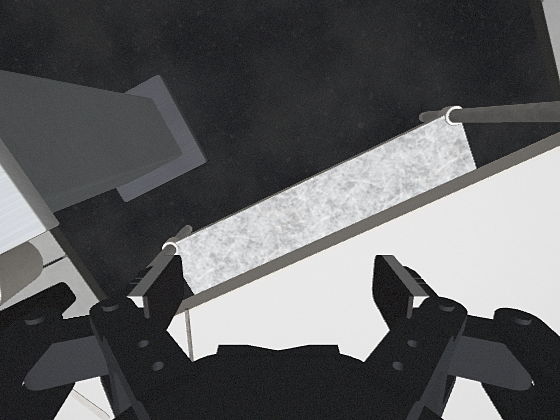

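The moves were refused, so the wrist view still shows only the table edge and the fingers. The rows probably need every field.

Call:
jog_arm(motion=[{"x": -50, "y": -34, "z": 0, "spin": 0, "fingers": -1}, {"x": -100, "y": -67, "z": 0, "spin": 0, "fingers": -1}, {"x": -150, "y": -101, "z": 0, "spin": 0, "fingers": -1}, {"x": -200, "y": -135, "z": 0, "spin": 0, "fingers": -1}, {"x": -250, "y": -168, "z": 0, "spin": 0, "fingers": -1}, {"x": -300, "y": -202, "z": 0, "spin": 0, "fingers": -1}, {"x": -350, "y": -235, "z": 0, "spin": 0, "fingers": -1}, {"x": -400, "y": -269, "z": 0, "spin": 0, "fingers": -1}])

```text
clock: 1.2
eef_pos: [0.4614, 0.0318, 0.2313]
tool_rot: [0.224, 0.975, 0.0, 0.0]
ft_force: [1.4, 0.4, 0.2]
grip_width: 0.0852
grasp_force: 0.0
```

Call:
jog_arm(motion=[{"x": -50, "y": -34, "z": 20, "spin": 0, "fingers": -1}, {"x": -104, "y": -68, "z": 60, "spin": 0, "fingers": -1}, {"x": -104, "y": -68, "z": 85, "spin": 0, "fingers": -1}, {"x": -104, "y": -68, "z": 85, "spin": 0, "fingers": -1}])

```text
clock: 1.7
eef_pos: [0.5224, -0.0735, 0.1433]
tool_rot: [0.225, 0.974, -0.0, -0.004]
ft_force: [-0.1, -0.6, -0.1]
grip_width: 0.0855
grasp_force: 0.0
```

Run:
```python
from h import *
o=readout.get_obs(); print(o["clock"],o["eef_pos"],o["tool_rot"],o["joint_pos"])
c=camera("wrist"); cv2.imwrite("pics/w2.png",c["pixels"][:,:,::-1]); np.savez("w2.npz",**c)
print(proj(c,[[.5248,-.073,.0455],[.5248,-.073,.019]]))
```

```text
1.7 [ 0.52240961 -0.07354382  0.14327413] [ 2.24534501e-01  9.74459489e-01 -2.65828965e-04 -3.59057083e-03] [-1.39911400e-01  3.54169037e-01 -7.39609628e-02  1.14986656e+00
  9.11225974e-05  3.13021885e-01]
[[279.3761964  210.97930199]
 [279.27242307 202.99060232]]
```

View pics/w2.png

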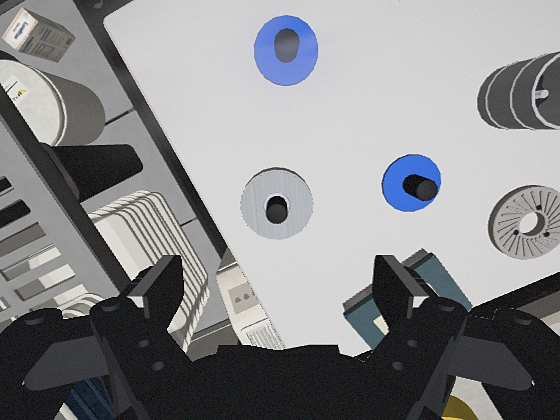

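The wrist view shows the cap centre at about (277,203) and the grip top at about (277,212), within 2 px of the prediction.

```bash
cat >> h.py <<'E'
def rel(P,ref=None):
    from scipy.spatial.transform import Rotation as Ro
    o=readout.get_obs(); return Ro.from_quat(o["tool_rot"]).inv().apply(np.array(P)-o["eef_pos"])*1000
E
python3 - <<'E'
from h import *
c=dict(np.load("w2.npz")); im=c["pixels"]; g=im.mean(2)
m=np.zeros(g.shape,np.uint8); m[185:232,255:300]=(g<70)[185:232,255:300]
k=max(cv2.findContours(m,0,1)[0],key=cv2.contourArea); print(cv2.boundingRect(k))
x,y,w,h=cv2.boundingRect(k)
top=(x+w/2, y+h-w/2)
m=np.zeros(g.shape,np.uint8); sub=((g<190))[150:250,228:325]; m[150:250,228:325]=sub
k=max(cv2.findContours(m,0,1)[0],key=cv2.contourArea); e=cv2.boundingRect(k); print(top,e)
P=ray(c,top,.0455); Q=ray(c,(e[0]+e[2]/2,e[1]+e[3]/2),.015); print(P,Q,rel(P))
print(rel([P[0],P[1],.024]))
E
```

```text
(266, 196, 22, 28)
(277.0, 213.0) (240, 167, 74, 73)
[ 0.52546615 -0.07541287  0.0455    ] [ 0.52522366 -0.07542584  0.015     ] [-3.3414784  -1.3067811  99.74641863]
[ -3.42228495  -1.28708555 121.24625775]
```

Call:
jog_arm(motion=[{"x": -2, "y": -1.4, "z": 40, "spin": 0, "fingers": -1}, {"x": -2, "y": -1.4, "z": 80, "spin": 0, "fingers": -1}, {"x": -2, "y": -1.4, "z": 110, "spin": 0, "fingers": -1}, {"x": -2, "y": -1.4, "z": 121, "spin": 0, "fingers": -1}, {"x": -2, "y": -1.4, "z": 121, "spin": 0, "fingers": -1}, {"x": -2, "y": -1.4, "z": 121, "spin": 0, "fingers": -1}])

```text
clock: 2.5
eef_pos: [0.5274, -0.0749, 0.0272]
tool_rot: [0.223, 0.975, 0.0, 0.002]
ft_force: [-0.2, 0.6, -0.5]
grip_width: 0.0852
grasp_force: 0.0
```

Call:
jog_arm(motion=[{"x": 0, "y": 0, "z": 0, "spin": 0, "fingers": 0}, {"x": 0, "y": 0, "z": 0, "spin": 0, "fingers": 0.3}, {"x": 0, "y": 0, "z": 0, "spin": 0, "fingers": 0.3}, {"x": 0, "y": 0, "z": 0, "spin": 0, "fingers": 0.3}])

```text
clock: 3.0
eef_pos: [0.5258, -0.0751, 0.0254]
tool_rot: [0.224, 0.975, -0.0, 0.0]
ft_force: [-0.7, 1.1, -1.0]
grip_width: 0.0293
grasp_force: 0.0
```

Call:
jog_arm(motion=[{"x": 0, "y": 0, "z": 0, "spin": 0, "fingers": 0.5}, {"x": 0, "y": 0, "z": 0, "spin": 0, "fingers": 1}, {"x": 0, "y": 0, "z": 0, "spin": 0, "fingers": 1}, {"x": 0, "y": 0, "z": 0, "spin": 0, "fingers": 1}, {"x": 0, "y": 0, "z": 0, "spin": 0, "fingers": 1}, {"x": 0, "y": 0, "z": 0, "spin": 0, "fingers": 1}])

```text
clock: 3.75
eef_pos: [0.5258, -0.0752, 0.0253]
tool_rot: [0.224, 0.975, -0.0, -0.0]
ft_force: [-1.4, -1.1, 1.4]
grip_width: 0.0157
grasp_force: 58.5
```

Call:
jog_arm(motion=[{"x": 0, "y": 0, "z": -5, "spin": 0, "fingers": 1}, {"x": 0, "y": 0, "z": -20, "spin": 0, "fingers": 1}, {"x": 0, "y": 0, "z": -40, "spin": 0, "fingers": 1}, {"x": 0, "y": 0, "z": -60, "spin": 0, "fingers": 1}, {"x": 0, "y": 0, "z": -80, "spin": 0, "fingers": 1}, {"x": 0, "y": 0, "z": -95, "spin": 0, "fingers": 1}, {"x": 0, "y": 0, "z": -100, "spin": 0, "fingers": 1}, {"x": 0, "y": 0, "z": -100, "spin": 0, "fingers": 1}])

```text
clock: 4.75
eef_pos: [0.5259, -0.075, 0.1255]
tool_rot: [0.223, 0.975, 0.0, 0.0]
ft_force: [0.7, 0.3, -1.3]
grip_width: 0.0158
grasp_force: 58.5
```

Run:
```python
from h import *
ims=[]
for n in ["wrist","side"]:
    c=camera(n); np.savez(n+"3.npz",**c); ims.append(c["pixels"][:,:,::-1])
p=proj(c,[[.5255,-.075,.1]])[0].astype(int);print(p)
s=ims[1][max(0,p[1]-110):p[1]+110,max(0,p[0]-110):p[0]+110]
s=cv2.resize(s,(420,420)); w=ims[0][:,90:470]
cv2.imwrite("pics/l3.png",np.hstack([w,s]))
```

```text
[357 254]
```

View pics/l3.png

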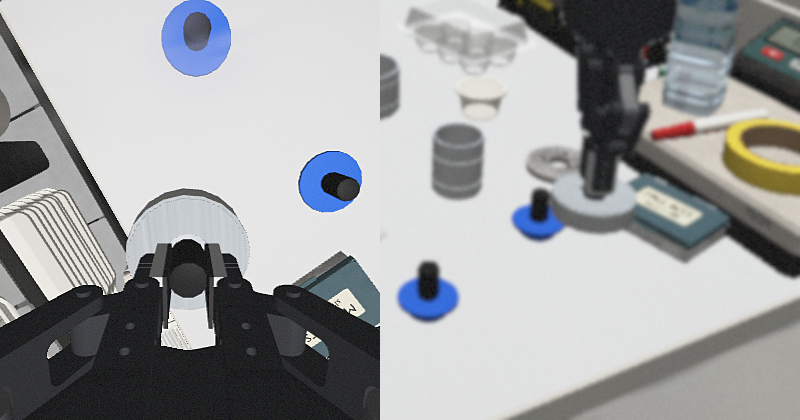

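Both lids came up together: the cap is still flat on the held lid in both views. Next I'll move beside the narrow tin and take one close look.

Call:
jog_arm(motion=[{"x": 0, "y": 15, "z": -10, "spin": 0, "fingers": 1}, {"x": 0, "y": 45, "z": -20, "spin": 0, "fingers": 1}, {"x": 0, "y": 80, "z": -20, "spin": 0, "fingers": 1}, {"x": 0, "y": 115, "z": -20, "spin": 0, "fingers": 1}, {"x": 0, "y": 150, "z": -20, "spin": 0, "fingers": 1}, {"x": 0, "y": 180, "z": -20, "spin": 0, "fingers": 1}, {"x": 3, "y": 194, "z": -20, "spin": 0, "fingers": 1}, {"x": 3, "y": 194, "z": -20, "spin": 0, "fingers": 1}])

```text
clock: 5.85
eef_pos: [0.6074, 0.1021, 0.145]
tool_rot: [0.223, 0.975, -0.0, -0.0]
ft_force: [-0.6, 0.1, -2.2]
grip_width: 0.016
grasp_force: 58.7
```

Call:
jog_arm(motion=[{"x": 0, "y": 0, "z": 0, "spin": 0, "fingers": 1}, {"x": 0, "y": 0, "z": 0, "spin": 0, "fingers": 1}])

```text
clock: 6.1
eef_pos: [0.6074, 0.0998, 0.1455]
tool_rot: [0.224, 0.975, -0.0, -0.0]
ft_force: [0.4, 0.2, -1.6]
grip_width: 0.016
grasp_force: 58.7
```

Run:
```python
from h import *
o=readout.get_obs(); print(o["clock"],o["eef_pos"],o["tool_rot"])
c=camera("wrist"); np.savez("w4.npz",**c); im=c["pixels"][:,:,::-1].copy()
p=proj(c,[[.5271,.1403,.062]])[0]; print(p)
cv2.imwrite("pics/w4.png",im)
```

```text
6.1 [0.60737613 0.09983036 0.14546076] [ 2.24236910e-01  9.74534648e-01 -1.42775806e-04 -8.36634916e-05]
[279.00789148  83.81117648]
```

View pics/w4.png

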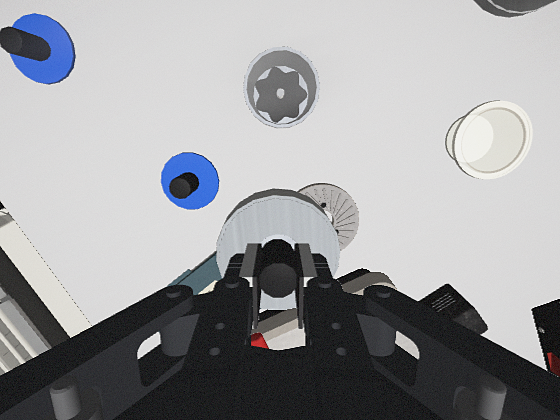

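The tin's rim is centred at about (282,84), spanning columns 245–320. The held cap spans columns 217–340, centre about 278.

Run:
```python
from h import *
c=dict(np.load("w4.npz")); g=c["pixels"].mean(2)
m=np.zeros(g.shape,np.uint8); m[30:140,230:340]=(g<205)[30:140,230:340]
k=max(cv2.findContours(m,0,1)[0],key=cv2.contourArea); print(cv2.boundingRect(k),cv2.fitEllipse(k))
for p in [(245,88),(320,88),(282,46),(282,127.5)]: print(p,ray(c,p,.062).round(4))
h=ray(c,(278.5,230),.139); print(h, rel(h))
print(proj(c,[readout.get_obs()["eef_pos"]]))
x,y,w,hh=cv2.boundingRect(k); P=ray(c,(x+w/2,y+hh/2),.062); print(P,rel([*P[:2],.0755]))
```

```text
(243, 46, 77, 83) ((281.4897766113281, 86.98824310302734), (73.04583740234375, 80.52873992919922), 178.4063720703125)
(245, 88) [0.5195 0.1186 0.062 ]
(320, 88) [0.5415 0.1639 0.062 ]
(282, 46) [0.5072 0.1521 0.062 ]
(282, 127.5) [0.5535 0.1298 0.062 ]
[0.59592272 0.10624912 0.139     ] [13.16312188  0.72250655  6.50259165]
[[277.05963758 259.91001354]]
[0.52992265 0.14079084 0.062     ] [87.62261026  2.9521807  70.00221118]
```

Call:
jog_arm(motion=[{"x": 15, "y": 1, "z": 0, "spin": 0, "fingers": 1}, {"x": 40, "y": 2, "z": 0, "spin": 0, "fingers": 1}, {"x": 65, "y": 2.5, "z": 10, "spin": 0, "fingers": 1}, {"x": 82, "y": 2.5, "z": 25, "spin": 0, "fingers": 1}, {"x": 88, "y": 2.5, "z": 40, "spin": 0, "fingers": 1}, {"x": 88, "y": 2.5, "z": 48, "spin": 0, "fingers": 1}, {"x": 88, "y": 2.5, "z": 48, "spin": 0, "fingers": 1}, {"x": 88, "y": 2.5, "z": 48, "spin": 0, "fingers": 1}])

```text
clock: 7.15
eef_pos: [0.5302, 0.1415, 0.0979]
tool_rot: [0.224, 0.975, 0.0, 0.001]
ft_force: [0.2, -0.2, -1.8]
grip_width: 0.0155
grasp_force: 58.7
```

Run:
```python
from h import *
o=readout.get_obs(); print(o["clock"],o["eef_pos"],o["ft_force"])
c=camera("side"); np.savez("s5.npz",**c); im=c["pixels"][:,:,::-1]
p=proj(c,[[.529,.1406,.06]])[0].astype(int)
cv2.imwrite("pics/s5.png",cv2.resize(im[p[1]-50:p[1]+50,p[0]-50:p[0]+50],(600,600),interpolation=2)); print(p)
for z in (.03,.062): print(proj(c,[[.529,.1406,z]]))
e=o["eef_pos"]; print("cap mid",proj(c,[[e[0],e[1],e[2]-.0253+.0105]]))
```

```text
7.15 [0.53024799 0.14149636 0.09791911] [ 0.23608247 -0.16874381 -1.83204944]
[287 214]
[[286.54711948 228.37196488]]
[[287.07065042 213.74254199]]
cap mid [[287.77895518 203.45922336]]
```

View pics/s5.png

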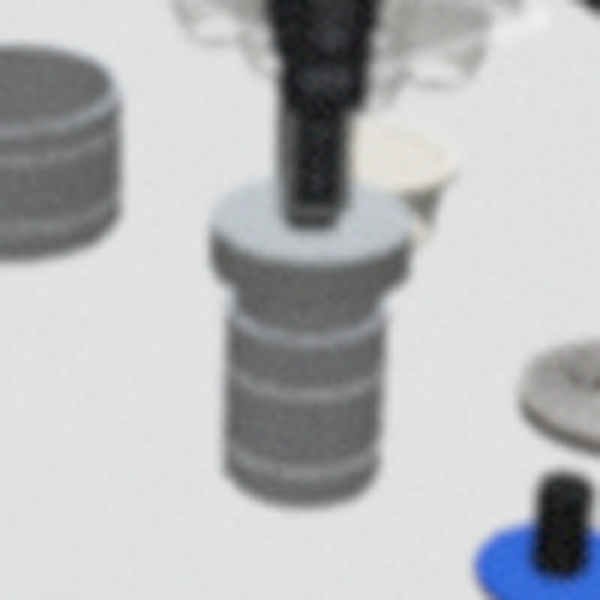

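The side crop shows the cap spanning columns 210–412 and the tin 225–383. That relative offset matches my tin estimate once the arm settles, so I'll lower slowly.

Call:
jog_arm(motion=[{"x": 0, "y": 0, "z": 0, "spin": 0, "fingers": 1}, {"x": 0, "y": 0, "z": 3, "spin": 0, "fingers": 1}, {"x": 0, "y": 0, "z": 6, "spin": 0, "fingers": 1}, {"x": 0, "y": 0, "z": 9, "spin": 0, "fingers": 1}, {"x": 0, "y": 0, "z": 12, "spin": 0, "fingers": 1}, {"x": 0, "y": 0, "z": 15, "spin": 0, "fingers": 1}, {"x": 0, "y": 0, "z": 18, "spin": 0, "fingers": 1}, {"x": 0, "y": 0, "z": 18, "spin": 0, "fingers": 1}])

```text
clock: 8.2
eef_pos: [0.5293, 0.1415, 0.079]
tool_rot: [0.223, 0.975, -0.0, -0.0]
ft_force: [-0.0, 0.1, -1.6]
grip_width: 0.0154
grasp_force: 58.7
```

Call:
jog_arm(motion=[{"x": 0, "y": 0, "z": 1, "spin": 0, "fingers": 1}, {"x": 0, "y": 0, "z": 2, "spin": 0, "fingers": 1}, {"x": 0, "y": 0, "z": 3, "spin": 0, "fingers": 1}, {"x": 0, "y": 0, "z": 3, "spin": 0, "fingers": 1}, {"x": 0, "y": 0, "z": 3, "spin": 0, "fingers": 1}])

```text
clock: 8.82
eef_pos: [0.5296, 0.1415, 0.0763]
tool_rot: [0.224, 0.975, 0.0, 0.0]
ft_force: [0.0, -1.0, -1.0]
grip_width: 0.0158
grasp_force: 58.7
```

Call:
jog_arm(motion=[{"x": 0, "y": 0, "z": 0.5, "spin": 0, "fingers": 1}, {"x": 0, "y": 0, "z": 1, "spin": 0, "fingers": 1}, {"x": 0, "y": 0, "z": 1, "spin": 0, "fingers": 1}, {"x": 0, "y": 0, "z": 1, "spin": 0, "fingers": 1}])

```text
clock: 9.32
eef_pos: [0.5297, 0.1415, 0.0755]
tool_rot: [0.223, 0.975, 0.0, 0.0]
ft_force: [-1.0, -0.4, 0.6]
grip_width: 0.0158
grasp_force: 58.9
```

Call:
jog_arm(motion=[{"x": 0, "y": 0, "z": 0.6, "spin": 0, "fingers": 1}, {"x": 0, "y": 0, "z": 1.2, "spin": 0, "fingers": 1}, {"x": 0, "y": 0, "z": 1.2, "spin": 0, "fingers": 1}, {"x": 0, "y": 0, "z": 1.2, "spin": 0, "fingers": 1}])

```text
clock: 9.82
eef_pos: [0.53, 0.1418, 0.0753]
tool_rot: [0.223, 0.975, 0.001, 0.001]
ft_force: [-1.6, -0.6, 6.9]
grip_width: 0.0158
grasp_force: 59.6
```

Contact came at TCP z = 0.0753, which is the expected seat height, so I'll release.

Call:
jog_arm(motion=[{"x": 0, "y": 0, "z": -0.6, "spin": 0, "fingers": 1}, {"x": 0, "y": 0, "z": -0.6, "spin": 0, "fingers": 0.5}, {"x": 0, "y": 0, "z": -0.6, "spin": 0, "fingers": 0.3}, {"x": 0, "y": 0, "z": -0.6, "spin": 0, "fingers": 0.3}, {"x": 0, "y": 0, "z": -0.6, "spin": 0, "fingers": 0.3}, {"x": 0, "y": 0, "z": -0.6, "spin": 0, "fingers": 0.3}, {"x": 0, "y": 0, "z": -0.6, "spin": 0, "fingers": 0.3}])

```text
clock: 10.7
eef_pos: [0.5296, 0.1415, 0.0747]
tool_rot: [0.224, 0.975, 0.0, 0.0]
ft_force: [-0.3, 0.9, 0.0]
grip_width: 0.03
grasp_force: 0.0
```

Call:
jog_arm(motion=[{"x": 0, "y": 0, "z": -10, "spin": 0, "fingers": 0}, {"x": 0, "y": 0, "z": -35, "spin": 0, "fingers": -1}, {"x": 0, "y": 0, "z": -55, "spin": 0, "fingers": -1}, {"x": 0, "y": 0, "z": -55, "spin": 0, "fingers": -1}, {"x": 0, "y": 0, "z": -55, "spin": 0, "fingers": -1}])

```text
clock: 11.32
eef_pos: [0.5292, 0.1414, 0.1294]
tool_rot: [0.223, 0.975, -0.0, -0.0]
ft_force: [-0.3, -0.3, -0.8]
grip_width: 0.0853
grasp_force: 0.0
```

Run:
```python
from h import *
o=readout.get_obs(); print(o["clock"],o["eef_pos"],o["ft_force"],o["grip_width"])
w=camera("wrist"); np.savez("w6.npz",**w); c=camera("side"); np.savez("s6.npz",**c)
p=(287,214); s=c["pixels"][p[1]-40:p[1]+40,p[0]-40:p[0]+40]
cv2.imwrite("pics/r6.png",np.hstack([w["pixels"][:,90:470],cv2.resize(s,(420,420),interpolation=2)])[:,:,::-1])
print(proj(w,[[.5297,.1416,.0955],[.5297,.1416,.069]]))
```

```text
11.325 [0.52924156 0.14143109 0.12937815] [-0.34426175 -0.3492783  -0.75403379] 0.08531369074735316
[[277.63941974 236.35259497]
 [277.64271416 222.71745953]]
```

View pics/r6.png

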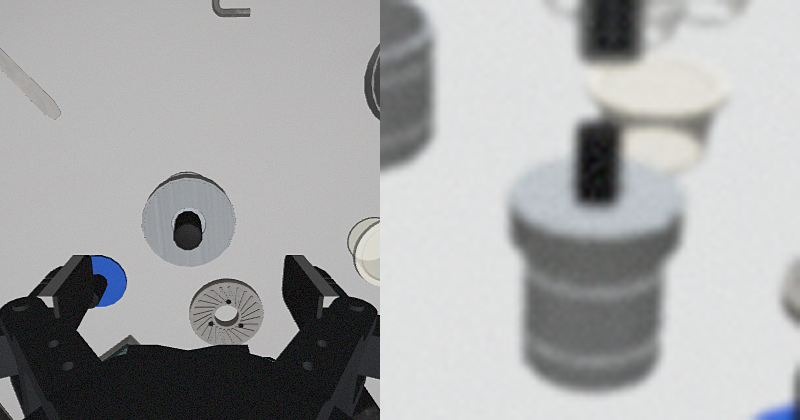

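The pair is seated level. In the wrist view (offset 90) the cap centre is at column 279 and the grip top at (278,236), about 1 mm to +y of the tool, so I'll straddle the skirt.

Call:
jog_arm(motion=[{"x": 0.5, "y": 1, "z": 15, "spin": 0, "fingers": -1}, {"x": 0.5, "y": 1, "z": 35, "spin": 0, "fingers": -1}, {"x": 0.5, "y": 1, "z": 55, "spin": 0, "fingers": -1}, {"x": 0.5, "y": 1, "z": 72, "spin": 0, "fingers": -1}, {"x": 0.5, "y": 1, "z": 84, "spin": 0, "fingers": -1}, {"x": 0.5, "y": 1, "z": 92, "spin": 0, "fingers": -1}, {"x": 0.5, "y": 1, "z": 92, "spin": 0, "fingers": -1}, {"x": 0.5, "y": 1, "z": 92, "spin": 0, "fingers": -1}])

```text
clock: 12.42
eef_pos: [0.5301, 0.1428, 0.0382]
tool_rot: [0.224, 0.975, 0.0, 0.0]
ft_force: [-0.5, -0.5, -0.3]
grip_width: 0.0856
grasp_force: 0.0
```

Call:
jog_arm(motion=[{"x": 0, "y": 0, "z": 0, "spin": 0, "fingers": -0.8}, {"x": 0, "y": 0, "z": 0, "spin": 0, "fingers": -0.7}, {"x": 0, "y": 0, "z": 0, "spin": 0, "fingers": -0.65}, {"x": 0, "y": 0, "z": 0, "spin": 0, "fingers": -0.6}, {"x": 0, "y": 0, "z": 0, "spin": 0, "fingers": -0.55}, {"x": 0, "y": 0, "z": 0, "spin": 0, "fingers": -0.5}, {"x": 0, "y": 0, "z": 0, "spin": 0, "fingers": -0.5}])

```text
clock: 13.3
eef_pos: [0.5295, 0.1425, 0.0377]
tool_rot: [0.224, 0.975, -0.0, -0.0]
ft_force: [-1.2, 0.2, 0.5]
grip_width: 0.0638
grasp_force: 0.3
```

Call:
jog_arm(motion=[{"x": 0, "y": 0, "z": 0, "spin": 0, "fingers": -0.4}, {"x": 0, "y": 0, "z": 0, "spin": 0, "fingers": -0.2}, {"x": 0, "y": 0, "z": 0, "spin": 0, "fingers": 0.2}, {"x": 0, "y": 0, "z": 0, "spin": 0, "fingers": 1}, {"x": 0, "y": 0, "z": 0, "spin": 0, "fingers": 1}, {"x": 0, "y": 0, "z": 0, "spin": 0, "fingers": 1}])

```text
clock: 14.05
eef_pos: [0.5297, 0.1426, 0.0382]
tool_rot: [0.224, 0.975, 0.0, 0.0]
ft_force: [-1.3, 0.1, 6.1]
grip_width: 0.0619
grasp_force: 65.1
```

Run:
```python
from h import *
c=camera("side"); p=(287,214); s=c["pixels"][p[1]-40:p[1]+40,p[0]-40:p[0]+40]
cv2.imwrite("pics/g7.png",cv2.resize(s,(560,560),interpolation=2)[:,:,::-1])
```

```text
(no output)
```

View pics/g7.png

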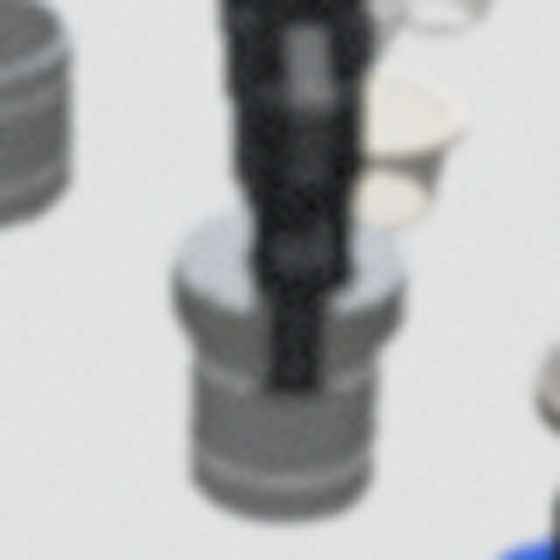

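The finger spans the skirt with its tip just below the lower edge at crop (295,385), and the cap is still level. I'll lift slowly and straight.

Call:
jog_arm(motion=[{"x": 0, "y": 0, "z": -2, "spin": 0, "fingers": 1}, {"x": 0, "y": 0, "z": -7, "spin": 0, "fingers": 1}, {"x": 0, "y": 0, "z": -14, "spin": 0, "fingers": 1}, {"x": 0, "y": 0, "z": -22, "spin": 0, "fingers": 1}, {"x": 0, "y": 0, "z": -30, "spin": 0, "fingers": 1}, {"x": 0, "y": 0, "z": -38, "spin": 0, "fingers": 1}, {"x": 0, "y": 0, "z": -46, "spin": 0, "fingers": 1}, {"x": 0, "y": 0, "z": -54, "spin": 0, "fingers": 1}])

```text
clock: 15.1
eef_pos: [0.5296, 0.1426, 0.0923]
tool_rot: [0.224, 0.975, 0.0, 0.0]
ft_force: [-0.5, -0.3, -0.5]
grip_width: 0.0618
grasp_force: 65.2
```

Call:
jog_arm(motion=[{"x": 0, "y": 0, "z": -12, "spin": 0, "fingers": 1}, {"x": 0, "y": 0, "z": -30, "spin": 0, "fingers": 1}, {"x": 0, "y": 0, "z": -50, "spin": 0, "fingers": 1}, {"x": 0, "y": 0, "z": -70, "spin": 0, "fingers": 1}, {"x": 0, "y": 0, "z": -86, "spin": 0, "fingers": 1}, {"x": 0, "y": 0, "z": -96, "spin": 0, "fingers": 1}, {"x": 0, "y": 0, "z": -96, "spin": 0, "fingers": 1}, {"x": 0, "y": 0, "z": -96, "spin": 0, "fingers": 1}])

```text
clock: 16.1
eef_pos: [0.5291, 0.1425, 0.187]
tool_rot: [0.223, 0.975, -0.0, -0.001]
ft_force: [-0.3, -0.4, -0.4]
grip_width: 0.0618
grasp_force: 65.2
```

Call:
jog_arm(motion=[{"x": 0, "y": 0, "z": 0, "spin": 0, "fingers": 1}, {"x": 0, "y": 0, "z": 0, "spin": 0, "fingers": 1}, {"x": 0, "y": 0, "z": 0, "spin": 0, "fingers": 1}, {"x": 0, "y": 0, "z": 0, "spin": 0, "fingers": 1}, {"x": 0, "y": 0, "z": 0, "spin": 0, "fingers": 1}, {"x": 0, "y": 0, "z": 0, "spin": 0, "fingers": 1}])

```text
clock: 16.85
eef_pos: [0.5296, 0.1427, 0.1878]
tool_rot: [0.223, 0.975, 0.0, 0.0]
ft_force: [-0.1, -0.5, -0.8]
grip_width: 0.0616
grasp_force: 65.2
```

Run:
```python
from h import *
c=camera("side"); s=c["pixels"][80:260,197:377]
cv2.imwrite("pics/e8.png",cv2.resize(s,(600,600),interpolation=2)[:,:,::-1])
```

```text
(no output)
```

View pics/e8.png

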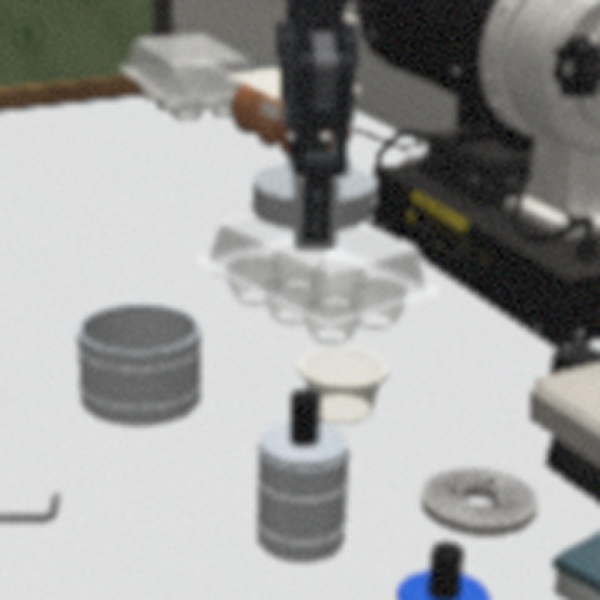

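The cap is held level at crop (315,195), and the inner lid sits home in the narrow tin at (303,445).

```bash
python3 -c "
from workcell import bot; print(bot.job_done())"
```

```text
the job is handed in; nothing more can be done
None
```

The job is handed in, with no verdict reported: the last side view shows the inner lid seated in the narrow tin and the arm holding the cap level, about 15 cm above where it sat.

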